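Draw up the coffee press plunger half-way and hold it

TASK

The rinsed coffee press stands on the laminate slab with its plunger pushed down, and its mesh filter is to be looked over through the glass. Take the plunger by its knob and draw it straight up until the filter is half-way up the glass, never on up against the lid, with the pot standing flat where it is; finish while still gripping the knob and holding the plunger still there. Leave the drawer unit and the things standing on it alone.

Things in the scene. Friction and masses are not known exactly. Their poses are not given: they have to be found in the camera images.
- press_pot: The coffee press's pot, loose, about 0.65 kg: clear glass cylinder in a steel frame, round foot 90 mm across, black side handle reaching 87 mm from the axis, steel lid clipped on. Origin: centre of the foot's underside, z up the axis, +x to the handle. Glass bore 73 mm, inner floor 14 mm and brim 140 mm above the origin. It stands on a slab 16 mm thick and slides or tips if its top is pulled 2 to 4 N sideways.
- lid_top (a point): Top of the lid's guide collar, on the pot's axis, 160 mm above the pot's origin. The collar is 20 mm across and has an 8 mm bore for the plunger's rod; the steel lid round it is 86 mm across and up to 7 mm lower.
- glass_half (a point): The point on the pot's axis half-way up the glass, 77 mm above the pot's origin: where the filter's centre is to be brought.
- plunger_knob (a point): Centre of the black plunger knob, an upright cylinder 30 mm across and 26 mm high on the 6 mm steel rod; z up the rod. The plunger (loose, 0.13 kg) has 1 to 1.5 mm of play in the pot and drags on the glass with 2.5 to 4 N, staying where it is left. At the start it is down or nearly so: knob centre 186 to 204 mm above the pot's origin, 26 to 44 mm above the collar's top; with the filter half-way up it is 245 mm above the origin, 85 mm above the collar.
- plunger_filter (a point): Centre of the filter at the plunger's foot, a steel mesh disc 70 mm across and 8 mm thick inside the glass, 168 mm below the knob's centre along the rod. A spring coil round it presses on the glass. At the start it is 18 to 36 mm above the pot's origin (18: on the glass's floor), half-way is 77 mm, and at 134 mm it meets the lid.
- jar_center (a point): Centre of the glass jar with a steel twist cap, 68 mm across and 115 mm high, standing on the drawer unit (240 mm wide in y, 260 mm deep, its top 126 mm above the work surface), which is to the left or the right of the press. Bystander.
- tumbler_center (a point): Centre of the steel tumbler, 72 mm across and 100 mm high, on the drawer unit. Bystander.
- funnel_center (a point): Centre of the white plastic funnel standing mouth down, 80 mm across and 85 mm high, on the drawer unit. Bystander.
- spoon_grip (a point): Handle of the wooden spoon, 220 mm long, lying crosswise near the front edge of the drawer unit's top. Bystander.

How it is judged:
By the outcome, as a careful person would: the job done as asked, in the order asked, and still so for the second after the job is handed in, while the arm keeps its last pose, push and grip.
It also fails if it takes over 32 s, if anything falls off the work surface, if the arm or the gripper's body presses on something with over 40 N, if the wrist force passes 120 N, or if a joint passes its speed limit or range.

ROBOT

A 6-joint arm with a two-finger parallel gripper is mounted at the origin on the work surface. World frame = base frame: x ahead of the robot, y to its left, z up, the work surface at z = 0. Lengths are in mm, angles in rad, forces in N, time in s.
With the tool pointing down it reaches from about 275 to 850 mm from the base axis. Payload 19 kg.
Tool frame: the origin (TCP) lies between the finger pads; the fingertips stand 19 mm ahead of it and the grasp point (between the pads) is the TCP; z points along the fingers, y is the line along which they close (so a half turn about z gives the same grasp; the last joint's range is limited). The gripper opens to 85 mm and grips with 20 to 120 N. Pads are 22 mm wide; open, the fingers measure 114 mm over their backs; the gripper's body (76 mm by 85 mm) begins 54 mm behind the grasp point. The pads swing forward as they close: fully open they stand 13 mm farther back than shut.
Start: joints at [1.011, 0.15, 1.437, -0, 1.554, -0.134], TCP at [237.504, 523.626, 250.267] pointing down, gripper open.
Joint ranges: [-2.8, 2.8], [-0.68, 2.1], [0.12, 2.68], [-1.39, 4.53], [0.16, 2.79], [-2.81, 2.81]. Speed limits (rad/s): [1.89, 1.89, 2.22, 3.01, 3.01, 3.01].

INTERFACE

Orientations are given as a rotation vector (axis times angle).
In Python, from bench import bot gives the robot as it stands. The module is installed in compiled form; this text tells all that it offers.
- The arm moves only by the tool play_rows, never from a script. Its argument "rows" is a list that holds one entry, the list of rows, each a list of 6 numbers: the shift along the tool's x, y, z each as a share of 0.08 m, from -1 to 1, then the turn, a rotation vector about the tool's x, y, z each as a share of 180 degrees, from -1 to 1. In form: [[[x, y, z, ax, ay, az], ...]]. A call has 1 to 20 rows; each row is the pose to reach, as a shift and turn from the pose commanded when the call began, along the tool's axes at that moment, turning the shorter way round; what a row does not reach only later rows make up. A row lasts 1/8 s, in which the tool goes at most 62.5 mm and 10.7 degrees, less where a joint would pass 70% of its speed; a pose out of reach is approached as far as the arm can. A call with a number of a shift or a turn outside -1 to 1 is refused whole. A call with a gripper value outside its range is refused whole. "grip" is the opening, from -1 (shut) to 1 (fully open), so that 0 is half open, set as the call begins (left out, the last holds). The fingers move at their own pace and stop on an object; "squeeze" is the grip in N (left out, the last holds). Time passes only in rows, so rows that repeat a pose let the fingers close. It gives the time, the measured TCP pose, the force, the opening and the grip force at its end, in the units of the state.
- bot.observe(): the state, without advancing time (a new reading comes with each control period).
- bot.grab_frame(name): name is "side" or "top" or "wrist"; returns the picture (420x560x3 uint8, red, green, blue); there is no depth.
- bot.camera_model(name): a dict with "K" (3x3 intrinsics, pixels), "world_from_camera" (4x4, takes a point from camera to world coordinates). Camera axes: x right, y up, looking along -z (the intrinsics and any distortion apply to the point x, -y, -z); pixel columns grow to the right and rows downward; lengths in mm; the calibration is good to about 2 mm. The wrist camera is an equidistant fisheye: a pixel r from the principal point sees the ray r / f radians off the axis. A picture is of the moment at which its call begins: read the wrist's pose just before it. camera_model takes no time and is no camera call; for the wrist camera it gives the pose at the moment of the call.
- bot.hand_in(): hands the job in; it is judged then, once.
The state is a dict: "clock": time; "joint_positions": joint angles; "qd": joint speeds; "effort": joint torques, N m; "eef_pos": TCP position; "eef_rot": TCP orientation; "ft_force": force on the tool from outside, world axes, zero at the start; "ft_torque": the same for the moment, N m; "width": opening from 0.0 (shut) to 1.0 (fully open); "grip_force": force on a finger pad.
Only numpy, scipy, OpenCV 4.12 (cv2) and the standard library are available. Lean on these libraries where they do the work, as an engineer would, in place of code of your own. Each camera call takes 0.05 s, during which the arm holds its last target. There are 200 camera calls.

## Working session

There is one attempt and no reset: what is moved stays moved. The work goes in short steps, Python scripts to look and compute and a tool call to move; the robot and the scene stay as the last step left them, time stands still between calls to the robot, and variables do not carry over. Pictures are saved under pics/ and viewed, at most 10 in all, crops included, and the job is handed in when it is done.

Besides the shell and the picture viewer there is one more tool, called after "Request:" as a command line: name --argument value ..., lists and objects as JSON in quotes. play_rows: Moves the arm, as the interface text tells. Its arguments: {"type":"object","properties":{"rows":{"type":"array"},"grip":{"type":"number"},"squeeze":{"type":"number"}},"required":["rows"]}

```bash
mkdir -p pics
cat > h.py <<'E'
import numpy as np, cv2
from bench import bot
from scipy.spatial.transform import Rotation as R
def snap(n,f):
    s=bot.observe(); m=bot.camera_model(n); im=bot.grab_frame(n)
    cv2.imwrite(f'pics/{f}.png',im[:,:,::-1]); np.savez(f'pics/{f}.npz',K=m['K'],T=m['world_from_camera']); return s
def ray(f,u,v,fish=False):
    d=np.load(f'pics/{f}.npz');K=d['K'];T=d['T']
    x=(u-K[0,2])/K[0,0];y=(v-K[1,2])/K[1,1]
    if fish:
        r=np.hypot(x,y);k=np.sin(r)/r if r>1e-9 else 1;c=np.array([x*k,-y*k,-np.cos(r)])
    else: c=np.array([x,-y,-1.])
    w=T[:3,:3]@c; return T[:3,3],w/np.linalg.norm(w)
def tri(rs):
    A=np.zeros((3,3));b=np.zeros(3)
    for o,d in rs:
        P=np.eye(3)-np.outer(d,d);A+=P;b+=P@o
    p=np.linalg.solve(A,b); return p,[np.linalg.norm((np.eye(3)-np.outer(d,d))@(p-o)) for o,d in rs]
E
python3 - <<'E'
from h import *
for n in('side','top','wrist'):snap(n,n+'0')
a=[cv2.imread(f'pics/{n}0.png') for n in('side','top')]
cv2.imwrite('pics/st.png',cv2.resize(np.hstack(a),(800,300)))
s=bot.observe();print(s['clock'],s['eef_pos'],s['eef_rot'])
for n in('side','top','wrist'):m=bot.camera_model(n);print(n,m['K'],m['world_from_camera'])
E
```

```text
0.15 [237.42748474 523.50843677 249.83248249] [-6.63682927e-01 -3.07034973e+00  1.38331960e-03]
side [[444.8520919    0.         283.89494573]
 [  0.         444.8520919  209.35588749]
 [  0.           0.           1.        ]] [[ 7.57215948e-01  4.62384702e-01 -4.61328944e-01  1.69363883e+02]
 [-6.53161539e-01  5.38207489e-01 -5.32646884e-01 -4.70306705e+02]
 [ 2.00292255e-03  7.04651038e-01  7.09551198e-01  7.85878686e+02]
 [ 0.00000000e+00  0.00000000e+00  0.00000000e+00  1.00000000e+00]]
top [[472.60543987   0.         285.27937092]
 [  0.         472.60543987 208.01027268]
 [  0.           0.           1.        ]] [[-2.84335411e-02  9.91150974e-01 -1.29658324e-01  4.26435904e+02]
 [-9.99594402e-01 -2.79854525e-02  5.27694603e-03  2.25255956e+01]
 [ 1.60170334e-03  1.29755777e-01  9.91544690e-01  1.17722203e+03]
 [ 0.00000000e+00  0.00000000e+00  0.00000000e+00  1.00000000e+00]]
wrist [[325.1922621    0.         279.15803489]
 [  0.         325.1922621  209.94662192]
 [  0.           0.           1.        ]] [[ 4.12780154e-01 -8.64763270e-01 -2.86001805e-01  1.64528372e+02]
 [ 9.10829784e-01  3.91459606e-01  1.30952212e-01  5.57193342e+02]
 [-1.28450884e-03 -3.14553436e-01  9.49238898e-01  3.73096369e+02]
 [ 0.00000000e+00  0.00000000e+00  0.00000000e+00  1.00000000e+00]]
```

View pics/side0.png

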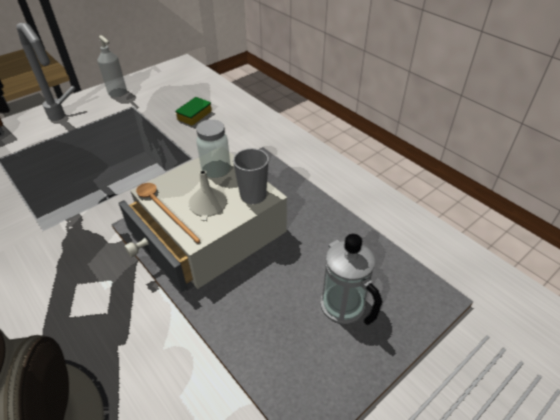

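View pics/top0.png

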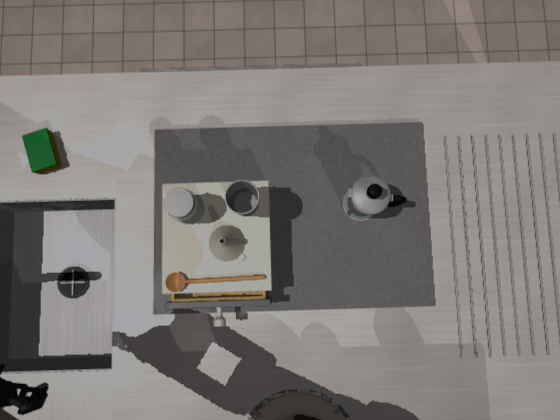

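Side view: the knob is near (353,243) and the press is right of the drawer unit. Top view: the knob is near (375,191) and the handle points right (-y). I'll enlarge both.

Run:
```python
import cv2,numpy as np
a=cv2.imread('pics/side0.png')[225:335,305:395];b=cv2.imread('pics/top0.png')[160:235,330:420]
a=cv2.resize(a,None,fx=5,fy=5,interpolation=3);b=cv2.resize(b,(350,292),interpolation=3)
c=np.zeros((550,800,3),np.uint8);c[:,:450]=a;c[:292,450:]=b;cv2.imwrite('pics/c0.png',c)
```

```text
(no output)
```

View pics/c0.png

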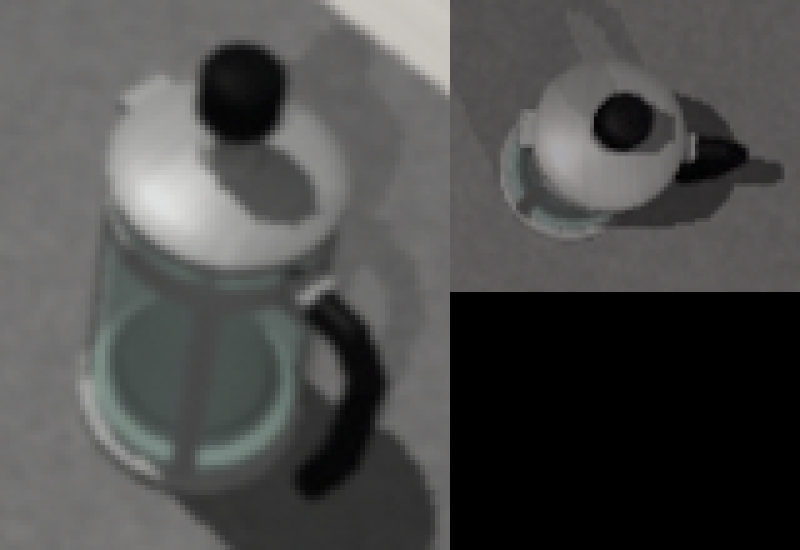

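Run:
```python
from h import *
print(tri([ray('side0',353.2,243.6),ray('top0',374.5,191.4)]))
print('lid',tri([ray('side0',351,259.4),ray('top0',371.9,195.5)]))
for z in(200,210,220):
  for f,u,v in(('side0',353.2,243.6),('top0',374.5,191.4)):
    o,d=ray(f,u,v);print(z,f,o+d*(z-o[2])/d[2])
```

```text
(array([ 584.91574352, -171.22803384,  200.72144777]), [np.float64(1.2378757329072863), np.float64(1.2378757329075478)])
lid (array([ 582.87711815, -173.28970708,  160.69133538]), [np.float64(1.7077508023646553), np.float64(1.7077508023645163)])
200 side0 [ 586.59019397 -171.44553589  200.        ]
200 top0 [ 584.03595045 -170.57368988  200.        ]
210 side0 [ 579.46881678 -176.54661187  210.        ]
210 top0 [ 582.42321514 -168.5976877   210.        ]
220 side0 [ 572.34743958 -181.64768786  220.        ]
220 top0 [ 580.81047984 -166.62168552  220.        ]
```

The knob is at about (585,-171,203). I'll go up, across over the unit at z≈370, then check with the wrist camera.

Request:
play_rows --rows '[[[0,0,-0.5,0,0,0],[0,0,-1,0,0,0],[0,0,-1,0,0,0]]]' --grip 1

```text
clock: 0.52
eef_pos: [237.8, 524.1, 333.2]
eef_rot: [0.664, 3.069, 0.006]
ft_force: [0.4, 0.1, -1.1]
width: 1.003
grip_force: 0.0
```

Request:
play_rows --rows '[[[-0.47,-0.38,-0.25,0,0,0],[-0.94,-0.76,-0.5,0,0,0],[-0.94,-0.76,-0.5,0,0,0]]]'

```text
clock: 0.9
eef_pos: [282.0, 435.4, 371.4]
eef_rot: [0.668, 3.069, 0.002]
ft_force: [-1.3, 1.1, -0.0]
width: 0.999
grip_force: 0.0
```

Request:
play_rows --rows '[[[-0.47,-0.38,0,0,0,0],[-0.94,-0.76,0,0,0,0],[-0.94,-0.76,0,0,0,0]]]'

```text
clock: 1.27
eef_pos: [325.1, 349.3, 369.4]
eef_rot: [-0.668, -3.069, 0.002]
ft_force: [0.1, 0.3, 1.2]
width: 1.005
grip_force: 0.0
```

Request:
play_rows --rows '[[[-0.47,-0.38,0,0,0,0],[-0.94,-0.76,0,0,0,0],[-0.94,-0.76,0,0,0,0]]]'

```text
clock: 1.65
eef_pos: [368.4, 263.2, 369.4]
eef_rot: [-0.668, -3.069, 0.001]
ft_force: [-0.3, 1.4, -0.8]
width: 1.001
grip_force: 0.0
```

Request:
play_rows --rows '[[[-0.47,-0.38,0,0,0,0],[-0.94,-0.76,0,0,0,0],[-0.94,-0.76,0,0,0,0]]]'

```text
clock: 2.02
eef_pos: [411.8, 177.1, 369.4]
eef_rot: [-0.667, -3.069, 0.001]
ft_force: [-0.1, 0.1, -0.5]
width: 1.0
grip_force: 0.0
```

Request:
play_rows --rows '[[[-0.47,-0.38,0,0,0,0],[-0.94,-0.76,0,0,0,0],[-0.94,-0.76,0,0,0,0]]]'

```text
clock: 2.4
eef_pos: [455.3, 91.1, 369.3]
eef_rot: [-0.666, -3.068, 0.001]
ft_force: [0.0, 0.7, -0.7]
width: 0.996
grip_force: 0.0
```

Request:
play_rows --rows '[[[-0.47,-0.38,0,0,0,0],[-0.94,-0.76,0,0,0,0],[-0.94,-0.76,0,0,0,0]]]'

```text
clock: 2.78
eef_pos: [498.7, 5.0, 369.2]
eef_rot: [-0.665, -3.068, 0.0]
ft_force: [-0.5, 1.0, -0.2]
width: 1.0
grip_force: 0.0
```

Request:
play_rows --rows '[[[-0.47,-0.38,0,0,0,0],[-0.94,-0.76,0,0,0,0],[-0.94,-0.76,0,0,0,0],[-0.94,-0.76,0,0,0,0]]]'

```text
clock: 3.28
eef_pos: [541.1, -79.4, 370.2]
eef_rot: [-0.662, -3.071, -0.001]
ft_force: [-1.0, 0.4, -0.7]
width: 1.002
grip_force: 0.0
```

```bash
python3 -c "
from h import *
snap('wrist','w1')"
```

Request:
play_rows --rows '[[[-0.47,-0.38,0.5,0,0,0],[-0.94,-0.76,0.75,0,0,0],[-0.94,-0.76,0.75,0,0,0],[-0.94,-0.76,0.75,0,0,0]]]'

```text
clock: 3.82
eef_pos: [584.5, -166.3, 311.0]
eef_rot: [0.662, 3.07, 0.0]
ft_force: [0.2, 0.4, 0.2]
width: 1.001
grip_force: 0.0
```

```bash
python3 -c "
from h import *
print(snap('wrist','w2'))
a=cv2.imread('pics/w1.png');b=cv2.imread('pics/w2.png')
cv2.imwrite('pics/w12.png',cv2.resize(np.hstack([a,b]),(800,300)))"
```

```text
{'clock': 3.825, 'joint_positions': array([-4.04137061e-01,  2.07252621e-01,  1.25007188e+00,  3.03165945e-04,
        1.68370517e+00, -1.55013428e+00]), 'qd': array([ 0.00780502, -0.01783476, -0.00367437, -0.00080435,  0.00041702,
       -0.00399339]), 'effort': array([-1.85074344e+00, -7.34687161e+01, -5.67122233e+01, -1.01183178e-01,
       -1.41357346e-01, -4.27988044e-02]), 'eef_pos': array([ 584.479369  , -166.34083106,  310.98869485]), 'eef_rot': array([6.62085825e-01, 3.07040940e+00, 2.95913279e-04]), 'ft_force': array([0.15115346, 0.42875127, 0.23107128]), 'ft_torque': array([-0.01814482,  0.06369561,  0.01889144]), 'grip_force': 0.0, 'width': 1.0012717001679434}
```

View pics/w12.png

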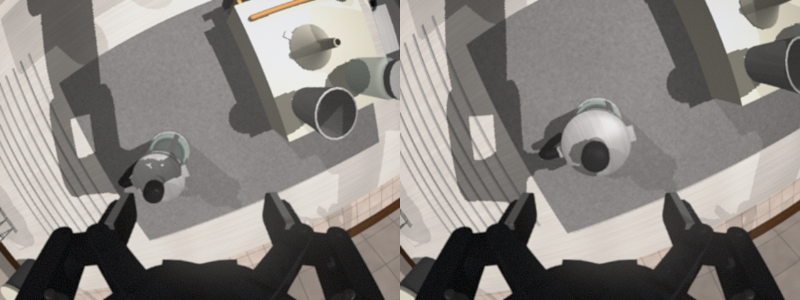

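w1: knob near full-scale (213,267). w2: knob near (273,218). I'll enlarge both.

```bash
python3 -c "
from h import *
a=cv2.imread('pics/w1.png')[170:290,155:275];b=cv2.imread('pics/w2.png')[120:260,205:345]
cv2.imwrite('pics/cw.png',np.hstack([cv2.resize(a,(400,400),interpolation=3),cv2.resize(b,(400,400),interpolation=3)]))"
```

```text
(no output)
```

View pics/cw.png

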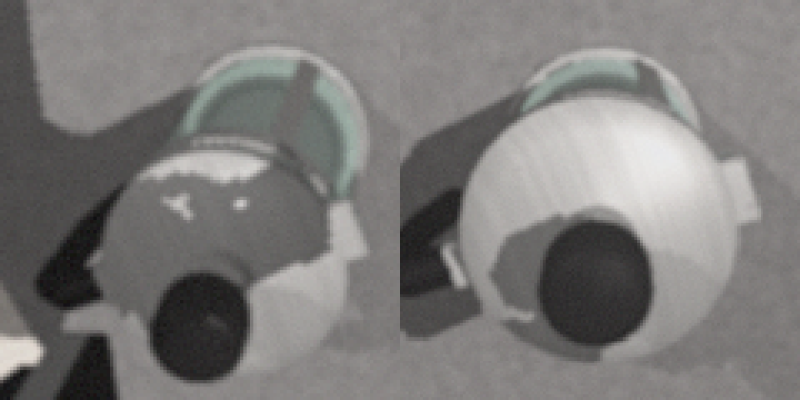

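Run:
```python
from h import *
k=[ray('w1',215,267.8,True),ray('w2',273.6,219.05,True)]
s=[ray('side0',353.2,243.6),ray('top0',374.5,191.4)]
print(tri(k));print(tri(k+s))
l=[ray('w1',223.4,248.3,True),ray('w2',274.7,200.9,True)]
print('lid',tri(l),tri(l+[ray('side0',351,259.4),ray('top0',371.9,195.5)]))
for o,d in k+s:print(o+d*(203-o[2])/d[2])
print(R.from_rotvec(bot.observe()['eef_rot']).as_matrix().round(3))
```

```text
(array([ 586.25246047, -171.48617631,  202.14325915]), [np.float64(0.25627460922919454), np.float64(0.25627460922947237)])
(array([ 585.61140026, -171.40882852,  201.38598842]), [np.float64(0.7107103597190246), np.float64(1.0920287544958747), np.float64(0.6849858861229225), np.float64(2.0549199902815594)])
lid (array([ 587.66879781, -171.69827107,  150.81459931]), [np.float64(0.10336330766274592), np.float64(0.10336330766266105)]) (array([ 585.10782291, -171.50025813,  156.91052694]), [np.float64(2.0712305461517477), np.float64(1.013498213909901), np.float64(1.9252641922809524), np.float64(3.344879383433038)])
[ 585.6425896  -171.16125748  203.        ]
[ 586.2332522  -171.28209749  203.        ]
[ 584.45378081 -172.97585869  203.        ]
[ 583.55212986 -169.98088923  203.        ]
[[-0.911  0.412  0.001]
 [ 0.412  0.911 -0.   ]
 [-0.001  0.    -1.   ]]
```

Request:
play_rows --rows '[[[-0.04,-0.05,0.3,0,0,0],[-0.04,-0.05,0.6,0,0,0],[-0.04,-0.05,0.7,0,0,0],[-0.04,-0.05,0.7,0,0,0]]]'

```text
clock: 4.38
eef_pos: [585.8, -172.1, 255.2]
eef_rot: [0.662, 3.07, -0.0]
ft_force: [0.6, -0.8, 0.8]
width: 1.002
grip_force: 0.0
```

Request:
play_rows --rows '[[[0,0,0.15,0,0,0],[0,0,0.3,0,0,0],[0,0,0.45,0,0,0],[0,0,0.6,0,0,0],[0,0,0.6,0,0,0],[0,0,0.6,0,0,0]]]' --grip 0

```text
clock: 5.12
eef_pos: [585.8, -172.9, 206.6]
eef_rot: [0.664, 3.07, -0.0]
ft_force: [-0.2, -0.1, -0.1]
width: 0.502
grip_force: 0.0
```

```bash
python3 -c "
from h import *
s=snap('wrist','w3');print(s['eef_pos'],s['width'],s['ft_force'])
a=cv2.imread('pics/w3.png')[180:420,120:440]
cv2.imwrite('pics/cw3.png',cv2.resize(a,(800,600),interpolation=3))"
```

```text
[ 585.84268959 -172.88488576  206.59276502] 0.5018878228522485 [-0.18400575 -0.1025584  -0.09914072]
```

View pics/cw3.png

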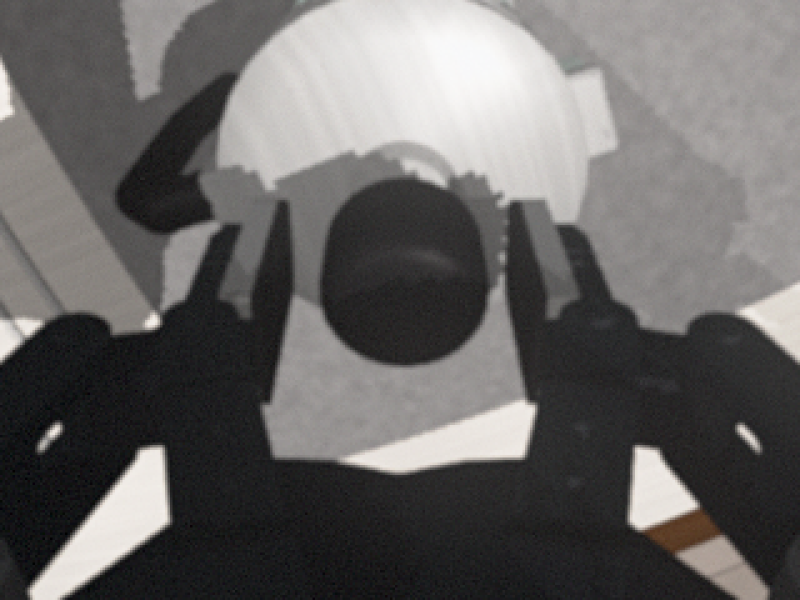

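The knob is about 1 mm right (+y of the tool) of the finger midline. I'll correct that and close in steps.

Request:
play_rows --rows '[[[0.008,0.015,0,0,0,0],[0.008,0.015,0,0,0,0],[0.008,0.015,0,0,0,0]]]' --grip -0.2 --squeeze 20

```text
clock: 5.55
eef_pos: [585.7, -171.5, 206.4]
eef_rot: [0.664, 3.071, -0.0]
ft_force: [0.2, -0.3, 0.1]
width: 0.401
grip_force: 0.0
```

Request:
play_rows --rows '[[[0,0,0,0,0,0],[0,0,0,0,0,0],[0,0,0,0,0,0]]]' --grip -0.26

```text
clock: 5.92
eef_pos: [585.6, -171.4, 206.3]
eef_rot: [-0.664, -3.071, 0.0]
ft_force: [-0.0, -0.4, -0.0]
width: 0.372
grip_force: 0.0
```

Request:
play_rows --rows '[[[0,0,0,0,0,0],[0,0,0,0,0,0]]]' --grip -0.28

```text
clock: 6.18
eef_pos: [585.6, -171.5, 206.3]
eef_rot: [-0.664, -3.071, 0.0]
ft_force: [0.5, -0.3, 0.1]
width: 0.365
grip_force: 0.0
```

Request:
play_rows --rows '[[[0,0,0,0,0,0],[0,0,0,0,0,0],[0,0,0,0,0,0]]]' --grip -0.4

```text
clock: 6.55
eef_pos: [585.7, -171.5, 206.3]
eef_rot: [-0.664, -3.071, 0.0]
ft_force: [-0.5, -0.8, -0.3]
width: 0.345
grip_force: 20.0
```

Request:
play_rows --rows '[[[0,0,0,0,0,0],[0,0,0,0,0,0],[0,0,0,0,0,0]]]' --grip -1 --squeeze 45

```text
clock: 6.92
eef_pos: [585.7, -171.5, 206.3]
eef_rot: [-0.664, -3.071, 0.0]
ft_force: [0.4, -0.5, 0.6]
width: 0.335
grip_force: 44.3
```

Request:
play_rows --rows '[[[0,0,-0.02,0,0,0],[0,0,-0.05,0,0,0],[0,0,-0.08,0,0,0],[0,0,-0.11,0,0,0],[0,0,-0.14,0,0,0],[0,0,-0.17,0,0,0],[0,0,-0.2,0,0,0]]]'

```text
clock: 7.8
eef_pos: [585.6, -171.4, 222.5]
eef_rot: [-0.664, -3.071, 0.0]
ft_force: [0.6, -0.8, -5.2]
width: 0.331
grip_force: 44.6
```

Request:
play_rows --rows '[[[0,0,-0.03,0,0,0],[0,0,-0.06,0,0,0],[0,0,-0.09,0,0,0],[0,0,-0.12,0,0,0],[0,0,-0.15,0,0,0],[0,0,-0.18,0,0,0],[0,0,-0.21,0,0,0],[0,0,-0.24,0,0,0],[0,0,-0.27,0,0,0],[0,0,-0.3,0,0,0],[0,0,-0.33,0,0,0],[0,0,-0.36,0,0,0],[0,0,-0.38,0,0,0],[0,0,-0.38,0,0,0]]]'

```text
clock: 9.55
eef_pos: [585.7, -171.5, 253.0]
eef_rot: [0.664, 3.07, -0.0]
ft_force: [-0.8, 0.8, -1.9]
width: 0.338
grip_force: 44.7
```

```bash
python3 -c "
from h import *
s=snap('side','s4');snap('wrist','w4');print(s['eef_pos'],s['width'],s['ft_force'])
a=cv2.imread('pics/s4.png')[215:335,300:400];b=cv2.imread('pics/w4.png')
c=np.zeros((540,800,3),np.uint8);c[:,:450]=cv2.resize(a,(450,540),interpolation=3);c[:263,450:]=cv2.resize(b,(350,263));cv2.imwrite('pics/c4.png',c)
K=np.load('pics/s4.npz')
def proj(p):
    T=np.linalg.inv(K['T']);q=T[:3,:3]@p+T[:3,3];return np.array([K['K'][0,2]+K['K'][0,0]*q[0]/-q[2],K['K'][1,2]-K['K'][1,1]*q[1]/-q[2]])
for n,z in(('filter start',34),('filter +46',80),('filt half',93),('knob',203),('collar',176),('foot',16)):
    p=proj(np.array([585.8,-171.3,z]));print(n,p,(p-[300,215])*4.5)"
```

```text
[ 585.71208074 -171.46853582  253.01366193] 0.3379118103862771 [-0.79818654  0.76959909 -1.87098265]
filter start [343.4815608  298.00238257] [195.66702358 373.51072156]
filter +46 [345.81173069 284.47790484] [206.15278812 312.65057179]
filt half [346.50295903 280.46596465] [209.26331563 294.59684094]
knob [353.01911285 242.64572786] [238.58600784 124.40577537]
collar [351.29956586 252.6261053 ] [230.84804635 169.31747387]
foot [342.61588272 303.02684192] [191.77147222 396.12078863]
```

View pics/c4.png

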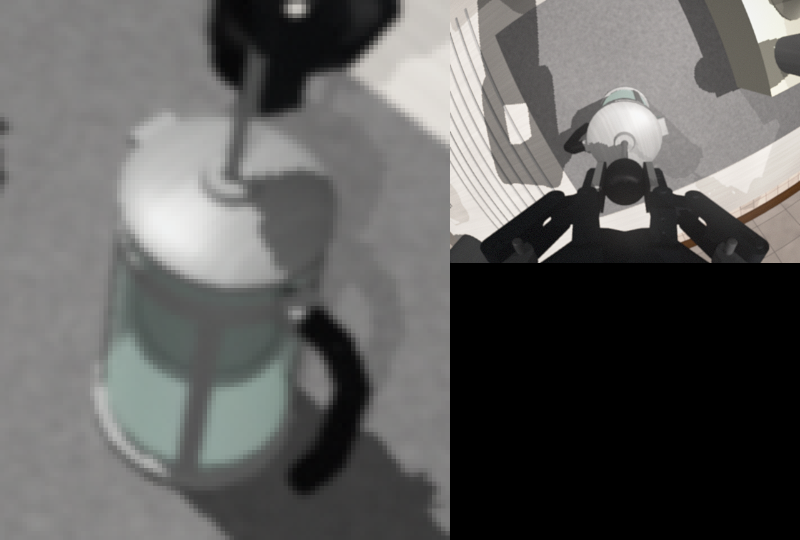

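The pot is still in place and upright. The filter's lower front edge is at about (215,385) in the crop, clearly raised but below half-way. I'll refine the knob height in the grip.

Run:
```python
from h import *
b=cv2.imread('pics/w4.png');cv2.imwrite('pics/cw4.png',cv2.resize(b[180:420,120:440],(800,600),interpolation=3))
ax=(np.array([585.8,-171.4,0.]),np.array([0,0,1.]))
for f,u,v in(('w1',215,267.8),('w2',273.6,219.05),('w3',282.4,288.8)):print(f,tri([ray(f,u,v,True),ax]))
K=np.load('pics/s4.npz');T=np.linalg.inv(K['T'])
for z in(34,40,74,80,86,93):
    q=T[:3,:3]@np.array([585.8-28.4,-171.4-20.4,z-4])+T[:3,3];p=np.array([K['K'][0,2]+K['K'][0,0]*q[0]/-q[2],K['K'][1,2]-K['K'][1,1]*q[1]/-q[2]]);print(z,p,(p-[305,225])*5,(p-[300,215])*4.5)
```

```text
w1 (array([ 585.81770492, -171.3833892 ,  202.5232473 ]), [np.float64(0.02427721261585089), np.float64(0.024277212615956743)])
w2 (array([ 585.86922308, -171.26529841,  203.91066956]), [np.float64(0.15144752579041232), np.float64(0.151447525790372)])
w3 (array([ 585.91611015, -171.13123463,  203.57952881]), [np.float64(0.29277361926600726), np.float64(0.29277361926594914)])
34 [340.75908597 314.07463269] [178.79542984 445.37316344] [183.41588686 445.8358471 ]
40 [341.04698911 312.40496309] [180.23494557 437.02481543] [184.71145102 438.32233389]
74 [342.73387346 302.62202202] [188.66936729 388.11011009] [192.30243056 394.29909908]
80 [343.04172546 300.83666077] [190.20862728 379.18330384] [193.68776455 386.26497345]
86 [343.35274781 299.03291329] [191.76373906 370.16456643] [195.08736515 378.14810979]
93 [343.71967994 296.90492187] [193.59839971 359.52460933] [196.73855974 368.5721484 ]
```

View pics/cw4.png

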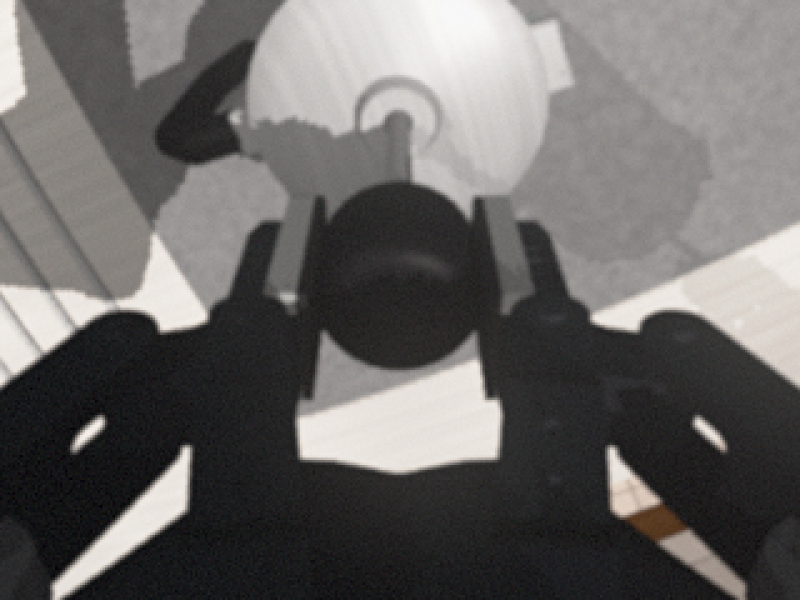

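The knob shows no slip and sits 3.3 mm below the TCP, now at z≈249.7. The target is 261, so I go up 11.2 mm more.

Request:
play_rows --rows '[[[0,0,-0.03,0,0,0],[0,0,-0.06,0,0,0],[0,0,-0.09,0,0,0],[0,0,-0.12,0,0,0],[0,0,-0.14,0,0,0],[0,0,-0.14,0,0,0],[0,0,-0.14,0,0,0],[0,0,-0.14,0,0,0]]]'

```text
clock: 10.65
eef_pos: [585.7, -171.5, 264.2]
eef_rot: [0.664, 3.07, -0.0]
ft_force: [0.4, 0.1, 1.5]
width: 0.333
grip_force: 44.8
```

```bash
python3 -c "
from h import *
s=snap('side','s5');snap('wrist','w5');print(s['eef_pos'],s['width'],s['ft_force'],s['grip_force'])
a=cv2.imread('pics/s5.png')[215:335,300:400];b=cv2.imread('pics/w5.png')[180:420,120:440]
c=np.zeros((540,800,3),np.uint8);c[:,:450]=cv2.resize(a,(450,540),interpolation=3);c[:263,450:]=cv2.resize(b,(350,263));cv2.imwrite('pics/c5.png',c)"
```

```text
[ 585.72285633 -171.46222342  264.19446966] 0.33325319629443895 [0.38992443 0.13411836 1.54626057] 44.82594430446625
```

View pics/c5.png

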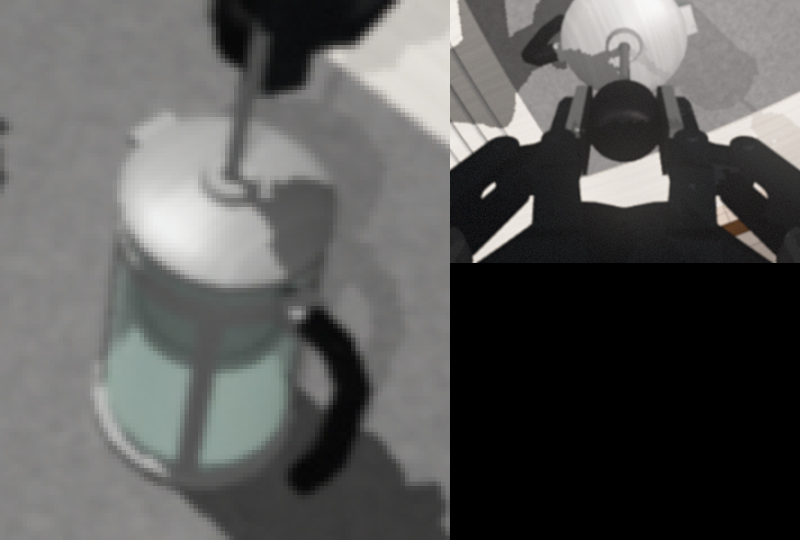

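The filter's lower front edge is now at about (205,370) in the crop; the predicted row for half-way is 368.6. The pot hasn't moved, and the knob is held at z≈261.

```bash
python3 -c "
from bench import bot
print(bot.hand_in())"
```

```text
the job is handed in; nothing more can be done
None
```

I drew the plunger up until the filter was about half-way up the glass, to within a few millimetres by camera. The pot stood flat where it was, and I handed in at about 10.7 s of the 32 s, still gripping the knob; the result isn't shown to me.

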